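# Feel for the blind hole and seat the locating pin

## Task

Lock the setting of the indexing jig: take the red-headed locating pin out of its blue stand, set its tip lightly on the jig's black strip between the two yellow marks, and slide it gently along the strip's centre line, away from the marked end, until it drops into the unmarked blind hole. Then push the pin fully home with its collar flat on the strip, let go of it, and leave the petri dish and the bottle where they stand.

Things in the scene. Friction and masses are not known exactly. Their poses are not given: they have to be found in the camera images.
- pin: Locating pin, upright in the stand, 80 g, 66 mm long. Origin at the tip's centre, z up along it. Nose cone 6 mm diameter at the tip, 12 mm from z=5; 12 mm shank to z=24; steel collar 24 mm diameter, z=24 to 29; red round grip 20 mm diameter, z=29 to 66. In the stand its collar rests on the stand's top, the tip 10 mm above the table.
- pin_stand: Blue stand block, 56x56 mm, top 34 mm above the table, on an 80x70x5 mm foot, fixed to the table; the pin stands in the hole at its centre. Origin at the centre of the underside, z up.
- jig_base: Grey base plate of the jig, 100x244x10 mm, fixed to the table. Origin at the centre of the underside, its y along the jig's length (the world's y at yaw 0), z up.
- index_bed: Aluminium bed of the jig, 76x214 mm, sprung: it moves only down, without tilting. Origin at the centre of its underside, 20 mm above the table unloaded; y along its length, axes as jig_base. Yields from about 3 N, 1.2 N more per mm, and bottoms out hard at 8 mm (about 13 N). 22 N or more between pin and bed damages them.
- start_mark (a point): Point on the strip's top (moves with the bed) at x = 0, y = -36 mm of the bed, midway between the two small yellow marks on the side rails; the hole lies on its +y side.
- petri: Bystander: closed petri dish, 67 mm diameter, 14 mm high, origin under its centre.
- bottle: Bystander: small bottle with blue screw cap, 53 mm diameter, 123 mm high, origin under its centre.
- window_mid (a point): Middle of the black steel strip's visible top, 58 mm above the table unloaded, moves with the bed, axes as the bed. Window 56 mm in x, 104 mm in y; rails 1 mm and end covers 2 mm higher. One unmarked blind hole, 14 mm diameter, 28 mm deep, 1 mm chamfer, centred on x=0, at y = -10 to +32 mm, different each time. The strip is clamped fast.

How it is judged:
On the way, in this order (a step that is already met when the one before it is completed fails the run):
1. the pin is lifted out of its stand (z of pin in the frame of pin_stand above 0.04 m), for 0.1 s.
2. the pin's tip rests on the strip at the marked end (within 14 mm of the mark along the strip) (contact force between pin and index_bed above 0.4 N and y of pin in the frame of index_bed between -0.05 and -0.022 m and x of pin in the frame of index_bed between -0.015 and 0.015 m), for 0.1 s.
At the end, for the whole second after the job is handed in: The pin stands in the strip's blind hole, upright within 0.08 rad, its collar down on the strip to within 2.5 mm, released and at rest (z of pin in the frame of index_bed below 0.0165 m and x of pin in the frame of index_bed between -0.006 and 0.006 m and y of pin in the frame of index_bed between -0.02 and 0.042 m and angle between pin's own z axis and vertical below 0.08 rad and linear speed of pin below 0.01 m/s and contact force between the fingers and pin below 0.1 N); the robot touches nothing.
It fails at once if pin and bed pressed together with 22 N or more (contact force between pin and index_bed above 22 N).
It fails at once if the petri dish is moved more than 15 mm (distance of petri from where it was at the start of the episode above 0.015 m).
It fails at once if the bottle is moved more than 15 mm (distance of bottle from where it was at the start of the episode above 0.015 m).
It also fails if it takes over 64 s, if anything falls off the work surface, if the arm or the gripper's body presses on something with over 40 N, if the wrist force passes 120 N, or if a joint passes its speed limit or range.

## Robot

A 6-joint arm with a two-finger parallel gripper is mounted at the origin on a cart in front of the work surface, level with it; the furniture and walls round the work are solid. World frame = base frame: x ahead of the robot, y to its left, z up, the work surface at z = 0. Lengths are in m, angles in rad, forces in N, time in s.
With the tool pointing down it reaches from about 0.4 to 0.825 m from the base axis. Payload 7 kg.
Tool frame: the origin (TCP) lies at the very end of the fingers, on their centre line; the grasp point (between the pads) lies 19 mm behind it; z points along the fingers, y is the line along which they close (so a half turn about z gives the same grasp; the last joint's range is limited). The gripper opens to 88 mm and grips with 3 to 60 N. Pads are 19 mm wide; open, the fingers measure 130 mm over their backs; the gripper's body (78 mm by 193 mm) begins 47 mm behind the grasp point.
Start: joints at [-0.888, 0.359, 0.012, 0, -1.224, -0.288], TCP at [0.26, -0.623, 0.227] pointing down, gripper open.
Joint ranges: [-3.07, 3.07], [-1.43, 2.12], [-1.02, 1.25], [-3.03, 1.67], [-3.05, -0], [-3.03, 3.03]. Speed limits (rad/s): [2.39, 2.39, 3.01, 3.14, 3.14, 3.14].

## Interface

Orientations are given as [roll, pitch, yaw] about the fixed x, y, z axes, in that order (R = Rz(yaw) Ry(pitch) Rx(roll)).
In Python, from station import arm, grab_frame gives the robot as it stands.
- The arm moves only by the tool jog_arm, never from a script. Its argument "deltas" is a list that holds one entry, the list of rows, each a list of 4 numbers: the shift along the tool's x, y, z in units of 60 mm (1.0 is 60 mm), then the turn about the tool's z in units of 5 degrees (1.0 is 5 degrees). A call has 1 to 8 rows; each row is the pose to reach, as a shift and turn from the pose commanded when the call began, along the tool's axes at that moment; what a row does not reach only later rows make up. A row lasts 1/8 s, in which the tool goes at most 62.5 mm and 10.7 degrees, less where a joint would pass 70% of its speed; a pose out of reach is approached as far as the arm can. A call with a gripper value outside its range is refused whole. "grip" is the finger opening in mm, from 0 to 87.6, set as the call begins (left out, the last holds). The fingers move at their own pace and stop on an object; "squeeze" is the grip in N (left out, the last holds). Time passes only in rows, so rows that repeat a pose let the fingers close. It gives the time, the measured TCP pose, the force, the opening and the grip force at its end, in the units of the state.
- arm.get_state(): the state, without advancing time (a new reading comes with each control period).
- grab_frame(name): name is "side" or "top" or "wrist"; returns a dict with "img" (400x640x3 uint8, red, green, blue), "vfov" (degrees; the focal length in pixels is half the picture's height over the tangent of half this angle, whatever the lens; pixels are square), "cx", "cy" (the principal point, pixels), "xyz" and "rotation" of the camera in the world. Camera axes: x right, y down, z forward; pixel columns grow to the right and rows downward; lengths in m; the calibration is good to about 2 mm. A picture is of the moment at which its call begins. There is no depth.
- arm.job_done(): hands the job in; it is judged then, once.
The state is a dict: "t": time; "q": joint angles; "qd": joint speeds; "joint_efforts": joint torques, N m; "eef_pos": TCP position; "ee_rot": TCP orientation; "force": force on the tool from outside, world axes, zero at the start; "moment": the same for the moment, N m; "width": finger opening in m; "gripper_force": force on a finger pad.
Only numpy, scipy, OpenCV 4.12 (cv2) and the standard library are available. Lean on these libraries where they do the work, as an engineer would, in place of code of your own. Each camera call takes 0.05 s, during which the arm holds its last target. There are 200 camera calls.

## Working session

There is one attempt and no reset: what is moved stays moved. The work goes in short steps, Python scripts to look and compute and a tool call to move; the robot and the scene stay as the last step left them, time stands still between calls to the robot, and variables do not carry over. Pictures are saved under pics/ and viewed, at most 10 in all, crops included, and the job is handed in when it is done.

Besides the shell and the picture viewer there is one more tool, called after "Request:" by a JSON object that holds its "fn" and its "kwargs", one argument or row to a line. jog_arm: Moves the arm, as the interface text tells. Its arguments: {"type":"object","properties":{"deltas":{"type":"array"},"grip":{"type":"number"},"squeeze":{"type":"number"}},"required":["deltas"]}

```bash
mkdir -p pics; cat > h.py <<'E'
import numpy as np, cv2
from station import arm, grab_frame
def ray(f,u,v):
    F=f["img"].shape[0]/2/np.tan(np.radians(f["vfov"])/2)
    d=np.array(f["rotation"])@np.array([(u-f["cx"])/F,(v-f["cy"])/F,1]); return np.array(f["xyz"]),d
def onz(f,u,v,z):
    o,d=ray(f,u,v); return o+d*(z-o[2])/d[2]
def tri(f1,p1,f2,p2):
    o1,d1=ray(f1,*p1);o2,d2=ray(f2,*p2)
    s=np.linalg.lstsq(np.c_[d1,-d2],o2-o1,rcond=None)[0]
    a=o1+s[0]*d1;b=o2+s[1]*d2; return (a+b)/2,np.linalg.norm(a-b)
def save(f,n): cv2.imwrite(n,cv2.cvtColor(f["img"],cv2.COLOR_RGB2BGR))
def blobs(img,lo,hi,amin=15):
    m=cv2.inRange(cv2.cvtColor(img,cv2.COLOR_RGB2HSV),np.array(lo),np.array(hi))
    n,l,s,c=cv2.connectedComponentsWithStats(m)
    return [(s[i].tolist(),c[i].round(1).tolist()) for i in range(1,n) if s[i][4]>=amin]
E
python3 - <<'E'
from h import *
import pickle
s=arm.get_state();print(s["t"],s["eef_pos"],s["ee_rot"],s["force"])
fs={}
for n in("top","side"):
    f=fs[n]=grab_frame(n);save(f,f"pics/{n}0.png")
    print(n,f["xyz"],f["vfov"],f["cx"],f["cy"],np.round(f["rotation"],3).tolist())
    for k,lo,hi in(("red",(0,150,60),(6,255,255)),("red2",(172,150,60),(180,255,255)),("yel",(22,130,100),(35,255,255)),("blue",(100,130,50),(125,255,255))):
        print(k,blobs(f["img"],lo,hi))
pickle.dump(fs,open("fs.pkl","wb"))
E
```

```text
0.0 [ 0.25938092 -0.62263193  0.22561785] [ 3.13992756e+00 -1.68597965e-04 -2.74691794e+00] [-0.318044   -0.34192203  0.86706966]
top [ 0.52069224 -0.02244993  0.89707321] 53.94187338491238 321.2464977504745 202.05494454950974 [-3.018, 0.008, -1.566]
red [([494, 22, 25, 25, 434], [505.5, 34.7]), ([264, 120, 8, 13, 19], [266.6, 127.7]), ([335, 123, 16, 3, 16], [342.5, 124.5]), ([297, 156, 20, 12, 126], [306.2, 161.2]), ([401, 255, 11, 8, 49], [405.0, 258.4])]
red2 []
yel [([523, 188, 17, 28, 316], [530.6, 200.8]), ([245, 226, 5, 6, 23], [247.1, 228.2]), ([234, 255, 6, 5, 19], [236.7, 256.9])]
blue [([169, 101, 24, 46, 330], [182.1, 130.0]), ([337, 105, 4, 4, 15], [338.4, 106.6]), ([302, 108, 4, 5, 16], [303.3, 109.9]), ([273, 111, 5, 4, 17], [275.1, 112.6]), ([309, 116, 5, 5, 16], [310.9, 117.7]), ([394, 129, 26, 26, 552], [406.4, 141.6]), ([133, 141, 34, 14, 207], [150.8, 148.6]), ([379, 235, 45, 47, 381], [397.5, 258.2])]
side [ 0.38322017 -0.94790976  0.51861956] 43.712098118324505 313.71431022383433 195.60574508641625 [-2.011, -0.006, -0.258]
red [([607, 15, 25, 28, 306], [618.4, 28.3]), ([384, 24, 7, 5, 20], [387.0, 25.2]), ([368, 175, 13, 5, 24], [374.2, 176.8]), ([382, 175, 10, 4, 18], [386.2, 175.9]), ([365, 187, 6, 10, 20], [366.8, 191.0]), ([346, 201, 8, 9, 49], [350.1, 204.6]), ([556, 204, 31, 22, 484], [570.6, 215.2]), ([410, 207, 22, 20, 64], [424.1, 219.2]), ([265, 237, 13, 23, 173], [271.4, 248.0]), ([558, 267, 9, 5, 31], [561.9, 269.2]), ([446, 309, 5, 4, 15], [447.7, 310.6])]
red2 [([613, 15, 19, 6, 49], [621.7, 17.0]), ([609, 20, 19, 23, 122], [618.8, 31.0])]
yel [([387, 361, 39, 23, 408], [406.1, 371.7])]
blue [([370, 24, 10, 5, 47], [374.4, 26.0]), ([314, 141, 48, 26, 713], [338.8, 155.3]), ([381, 194, 33, 25, 511], [395.7, 206.8]), ([244, 249, 57, 42, 1484], [272.5, 271.8])]
```

View pics/top0.png

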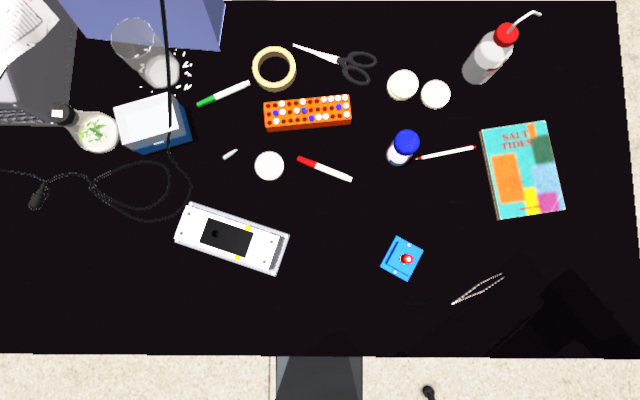

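View pics/side0.png

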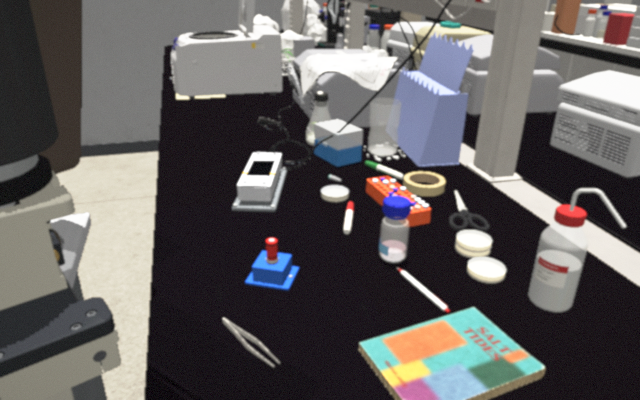

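The top view shows the jig at about (232,238), with its yellow marks at (247,228) and (237,257). The pin is in its blue stand at (405,258), the bottle at (403,147) and the petri dish at about (269,165). The side view shows the pin at (271,248) and the jig at (260,180).

```bash
sed -i 's/^import numpy.*/&\nfrom scipy.spatial.transform import Rotation as Ro/; s/np.array(f\["rotation"\])@/Ro.from_euler("xyz",f["rotation"]).as_matrix()@/' h.py
python3 - <<'E'
from h import *
import pickle
fs=pickle.load(open("fs.pkl","rb"));T,S=fs["top"],fs["side"]
print("pin tri",tri(T,(405,258.4),S,(271.4,248)), "on z .076",onz(T,406,258.7,.076))
y1=onz(T,247.1,228.2,.059);y2=onz(T,236.7,256.9,.059);m=(y1+y2)/2
print("marks",y1,y2,m)
# dir of hole: perpendicular to mark line, toward left of picture
d=(y1-y2)/np.linalg.norm(y1-y2); print("d",d,"+y dir",-d[1],d[0],"yaw",np.degrees(np.arctan2(d[1],d[0])))
# window black corner contour
I=T["img"];c=cv2.inRange(I,(0,0,0),(70,70,70));n,l,s,ce=cv2.connectedComponentsWithStats(c)
k=l[238,228];r=cv2.minAreaRect(np.argwhere(l==k)[:,::-1].astype(np.float32));print(s[k],r)
b=cv2.boxPoints(r);print([onz(T,*p,.058).round(4).tolist() for p in b],onz(T,*r[0],.058))
for nme,z,p in(("bottlecap",.12,(406,142)),("petri",.012,(269,165))):print(nme,onz(T,*p,z))
c=np.vstack([cv2.resize(T["img"][195:285,165:295],None,fx=5,fy=5,interpolation=2)]);
c=np.clip(c.astype(float)*1.0,0,255);c=(255*(c/255)**.6).astype(np.uint8)
cv2.imwrite("pics/jig.png",c[:,:,::-1])
for p in((200,204),(289,240),(273,275),(174,237)):print(p,onz(T,*p,.058))
E
```

```text
pin tri (array([ 0.50669165, -0.19263682,  0.05682627]), np.float64(0.001430150632514509)) on z .076 [ 0.50571773 -0.19069155  0.076     ]
marks [0.5682118  0.14301921 0.059     ] [0.50742913 0.16335603 0.059     ] [0.53782047 0.15318762 0.059     ]
d [ 0.94832732 -0.31729372  0.        ] +y dir 0.31729371703184023 0.9483273153991287 yaw -18.499339066673247
[ 200  218   53   39 1187] ((225.95565795898438, 237.12954711914062), (47.25840377807617, 25.272537231445312), 18.886085510253906)
[[0.5397, 0.244, 0.058], [0.5908, 0.2286, 0.058], [0.5585, 0.1316, 0.058], [0.5078, 0.1476, 0.058]] [0.54904981 0.18783723 0.058     ]
bottlecap [ 0.74077851 -0.18679904  0.12      ]
petri [0.71629399 0.10594826 0.012     ]
(200, 204) [0.61997076 0.24637973 0.058     ]
(289, 240) [0.54356158 0.05323127 0.058     ]
(273, 275) [0.47005064 0.08584391 0.058     ]
(174, 237) [0.54883167 0.29897653 0.058     ]
```

View pics/jig.png

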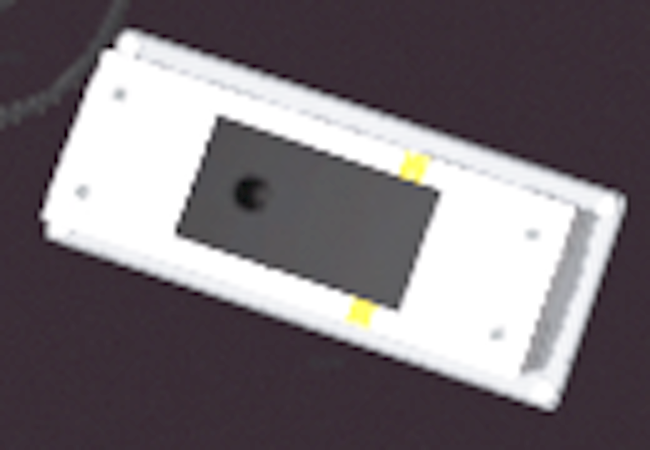

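The crop shows the blind hole at crop (250,192), which is top-view pixel (215,233). The marks are at the right end of the strip, and the rail edges run at about -18.5° yaw.

```bash
cat >> h.py <<'E'
def plan(x,y,z,yawdeg):
    s=arm.get_state();R=Ro.from_euler("xyz",s["ee_rot"])
    d=R.inv().apply(np.array([x,y,z])-s["eef_pos"])/.06
    dy=(yawdeg-np.degrees(s["ee_rot"][2])+180)%360-180
    print("t",s["t"],"units",d.round(3),"turn",round(-dy/5,3),"F",np.round(s["force"],2))
E
python3 - <<'E'
from h import *
import pickle
fs=pickle.load(open("fs.pkl","rb"));T=fs["top"]
I=T["img"].astype(int).sum(2)[225:242,208:222];w=np.clip(I.max()*0+110-I,0,None)
print(I[::2]);ys,xs=np.mgrid[225:242,208:222]
print((w*xs).sum()/w.sum(),(w*ys).sum()/w.sum())
h=onz(T,215,233.2,.058);mid=np.array([.54905,.18784]);e=np.array([.317,.948]);
print(h,(h[:2]-mid)@e,(h[:2]-mid)@[e[1],-e[0]])
plan(.506,-.192,.14,161.5)
E
```

```text
[[117 120 120 118 120 120 123 123 124 127 126 126 124 127]
 [119 117 120 119 122 124 123 124 125 127 127 127 126 129]
 [119 119 122 124 124 118 106 107 120 125 125 128 128 127]
 [120 123 123 111  67  18  14  16  26  55  92 128 129 131]
 [124 122 116  85  20  15  13  31  67  94 103 112 132 134]
 [121 121 124 105  46  13  12  22  53  71 111 131 132 132]
 [118 122 126 126 121 108  89  87  99 108 130 132 132 132]
 [121 120 124 124 124 128 128 129 126 127 131 133 131 133]
 [124 123 126 126 126 129 129 127 128 129 132 130 134 130]]
214.23023578363384 233.17614424410542
[0.55730706 0.21156903 0.058     ] 0.025112611989998125 0.0003055923025465521
t 0.1 units [-6.554  5.044  1.435] turn 8.223 F [-0.19 -0.02  0.23]
```

Request:
{"fn": "jog_arm", "kwargs": {
  "deltas": [
    [[-0.4, 0.3, 0.1, 0.5], [-1.2, 0.9, 0.3, 1.5], [-2.0, 1.5, 0.45, 2.6], [-2.8, 2.1, 0.6, 3.7], [-3.6, 2.8, 0.8, 4.8], [-4.4, 3.4, 0.95, 5.8], [-5.2, 4.0, 1.1, 6.8], [-5.8, 4.5, 1.2, 7.6]]
  ],
  "grip": 60
}}

```text
t: 1.1
eef_pos: [0.4776, -0.2378, 0.154]
ee_rot: [3.142, -0.0, 2.872]
force: [0.6, -0.1, 0.4]
width: 0.0599
gripper_force: 0.0
```

```bash
python3 - <<'E'
from h import *
plan(.506,-.192,.14,161.5)
f=grab_frame("wrist");save(f,"pics/w1.png");print(f["xyz"],f["rotation"],f["vfov"],arm.get_state()["eef_pos"])
print(blobs(f["img"],(0,150,60),(6,255,255),40),blobs(f["img"],(100,130,50),(125,255,255),80))
E
```

```text
t 1.1 units [-0.252  0.862  0.234] turn 0.606 F [ 0.61 -0.06  0.43]
[ 0.40530522 -0.21863272  0.31057718] [2.86287943e+00 2.08971586e-04 1.30136732e+00] 69.2343100410514 [ 0.47934722 -0.23483636  0.15345629]
[([362, 204, 24, 27, 340], [372.2, 215.2])] [([325, 158, 82, 80, 3872], [363.4, 195.1])]
```

View pics/w1.png

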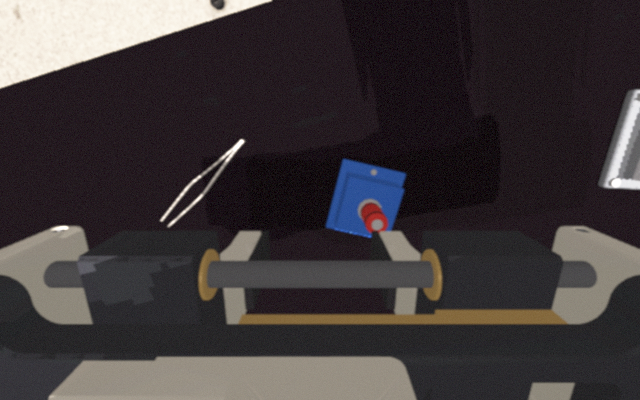

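The wrist view shows the pin's head top at about (376,225), just ahead of the fingers. The stand is centred at (366,197).

```bash
python3 - <<'E'
from h import *
import pickle
T=pickle.load(open("fs.pkl","rb"))["top"]
f=grab_frame("wrist");I=f["img"].astype(int)
m=((I[...,0]-I[...,1]>50)&(I[...,0]-I[...,2]>50)).astype(np.uint8);m[:150]=0;m[240:]=0
c=max(cv2.findContours(m,0,1)[0],key=cv2.contourArea);r=cv2.minAreaRect(c);print(r,cv2.boundingRect(c))
J=T["img"].astype(int);mt=((J[...,0]-J[...,1]>50)&(J[...,0]-J[...,2]>50)).astype(np.uint8);mt[:245]=0;mt[270:]=0
ct=max(cv2.findContours(mt,0,1)[0],key=cv2.contourArea);rt=cv2.minAreaRect(ct);print(rt,cv2.boundingRect(ct))
print(tri(f,(376,225),T,(406.5,258.6)),tri(f,r[0],T,rt[0]))
print(onz(f,376,225,.076),onz(f,*r[0],.0575), onz(T,406.5,258.6,.076))
# white top-of-head pixels
w=((I.min(2)>110)).astype(np.uint8);n,l,s,ce=cv2.connectedComponentsWithStats(w[205:240,355:395].copy());print([(a.tolist(),(b+[355,205]).round(1)) for a,b in zip(s,ce)][1:])
plan(.506,-.192,.14,161.5)
E
```

```text
((370.5, 217.00003051757812), (31.484067916870117, 21.535572052001953), 69.44395446777344) (358, 203, 26, 30)
((406.5000305175781, 258.5), (9.899494171142578, 9.899494171142578), 45.0) (401, 254, 12, 10)
(array([ 0.50650472, -0.19242466,  0.07683875]), np.float64(0.002046990215531499)) (array([ 0.50570804, -0.19492649,  0.05955157]), np.float64(0.0004662114568089732))
[ 0.50750023 -0.19316611  0.076     ] [ 0.50636872 -0.19457021  0.0575    ] [ 0.50592718 -0.19172653  0.076     ]
[([0, 0, 4, 10, 21], array([356. , 208.7])), ([13, 14, 11, 10, 85], array([373.1, 223.5])), ([25, 26, 15, 9, 119], array([387.3, 235. ]))]
t 1.2 units [-0.25   0.839  0.229] turn 0.648 F [ 0.14 -0.6   0.62]
```

Request:
{"fn": "jog_arm", "kwargs": {
  "deltas": [
    [[-0.25, 0.82, 0.2, 0.65], [-0.25, 0.82, 0.3, 0.65], [-0.25, 0.82, 0.6, 0.65], [-0.25, 0.82, 0.95, 0.65], [-0.25, 0.82, 1.3, 0.65], [-0.25, 0.82, 1.6, 0.65], [-0.25, 0.82, 1.8, 0.65], [-0.25, 0.82, 1.8, 0.65]]
  ],
  "grip": 50
}}

```text
t: 2.2
eef_pos: [0.5036, -0.1969, 0.0458]
ee_rot: [-3.141, -0.002, 2.816]
force: [0.5, 1.0, 0.2]
width: 0.0501
gripper_force: 0.0
```

```bash
python3 - <<'E'
from h import *
plan(.5065,-.193,.045,161.5)
f=grab_frame("wrist");save(f,"pics/w2.png");
E
```

```text
t 2.2 units [-0.024  0.077  0.013] turn -0.03 F [0.51 1.04 0.25]
```

View pics/w2.png

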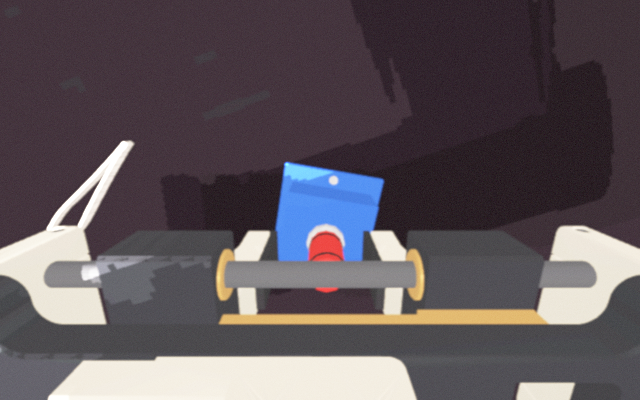

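The wrist view shows the pin at column 325, nearly centred between the pads (252 to 388). It needs a small shift in +y before I close.

Request:
{"fn": "jog_arm", "kwargs": {
  "deltas": [
    [[0, 0.03, 0, 0], [0, 0.03, 0, 0], [0, 0.03, 0, 0]]
  ]
}}

```text
t: 2.62
eef_pos: [0.5053, -0.1947, 0.047]
ee_rot: [3.141, 0.001, 2.817]
force: [0.8, -0.3, -0.1]
width: 0.0497
gripper_force: 0.0
```

```bash
python3 - <<'E'
from h import *
plan(.5065,-.193,.045,161.5)
f=grab_frame("wrist");I=f["img"].astype(int)
m=((I[...,0]-I[...,1]>80)&(I[...,0]-I[...,2]>80)).astype(np.uint8)
for r in (240,250,288):
    x=np.flatnonzero(m[r,290:360])+290;print(r,x.min() if len(x) else 0,x.max() if len(x) else 0)
print(I[250,240:400].sum(1)[::3])
E
```

```text
t 2.625 units [-0.009  0.034  0.033] turn -0.023 F [ 0.8  -0.31 -0.13]
240 307 335
250 305 337
288 318 324
[713 707 713 708 710 713 716 705 277 207 209 205 203 453 470 471 462 473
 462 468 477 495 375 384 365 310 264 256 268 293 360 382 380 492 463 463
 466 477 473 477 468 270 197 201 216 223 657 716 711 709 710 708 710 712]
```

Request:
{"fn": "jog_arm", "kwargs": {
  "deltas": [
    [[0, 0, 0.03, 0], [0, 0, 0.03, 0], [0, 0, 0.03, 0], [0, 0, 0.03, 0], [0, 0, 0.03, 0], [0, 0, 0.03, 0], [0, 0, 0.03, 0], [0, 0, 0.03, 0]]
  ],
  "grip": 10,
  "squeeze": 25
}}

```text
t: 3.68
eef_pos: [0.5051, -0.1948, 0.0447]
ee_rot: [3.142, -0.0, 2.816]
force: [-0.7, -0.1, -0.2]
width: 0.0198
gripper_force: 25.0
```

Request:
{"fn": "jog_arm", "kwargs": {
  "deltas": [
    [[0, 0, -0.1, 0], [0, 0, -0.3, 0], [0, 0, -0.6, 0], [0, 0, -0.9, 0], [0, 0, -1.2, 0], [0, 0, -1.5, 0], [0, 0, -1.6, 0], [0, 0, -1.6, 0]]
  ]
}}

```text
t: 4.68
eef_pos: [0.5052, -0.1948, 0.1413]
ee_rot: [3.141, 0.001, 2.816]
force: [0.5, 0.4, -1.8]
width: 0.0193
gripper_force: 25.0
```

```bash
python3 - <<'E'
from h import *
for n in("side","wrist"):
    f=grab_frame(n);img=f["img"];save(f,f"pics/{n}3.png")
plan(.5376,.1535,.12,161.5)
E
```

```text
t 4.775 units [1.334 5.675 0.338] turn -0.028 F [-0.63  0.7  -1.69]
```

View pics/side3.png

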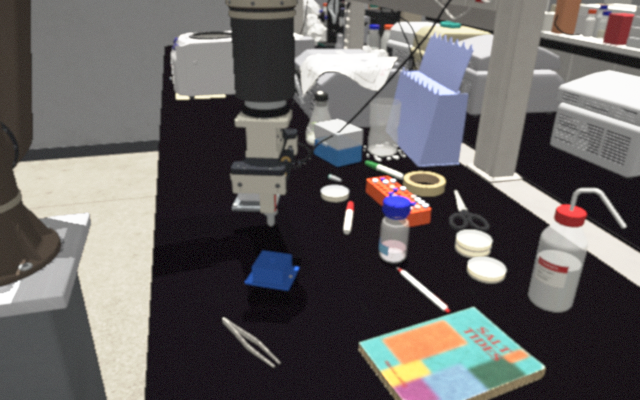

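The side view shows the pin lifted clear between the fingers (270,215), with the stand empty at (275,268).

Request:
{"fn": "jog_arm", "kwargs": {
  "deltas": [
    [[0.1, 0.4, 0, 0], [0.25, 1.1, 0, 0], [0.45, 1.9, 0, 0], [0.65, 2.8, 0, 0], [0.85, 3.7, 0, 0], [1.1, 4.6, 0, 0], [1.25, 5.3, 0.1, 0], [1.33, 5.67, 0.2, 0]]
  ]
}}

```text
t: 5.78
eef_pos: [0.5379, 0.1549, 0.1277]
ee_rot: [-3.141, -0.001, 2.818]
force: [0.4, -0.0, -1.0]
width: 0.0191
gripper_force: 25.0
```

Request:
{"fn": "jog_arm", "kwargs": {
  "deltas": [
    [[0, 0, 0.1, 0], [0, 0, 0.1, 0]]
  ]
}}

```text
t: 6.02
eef_pos: [0.5373, 0.1519, 0.1217]
ee_rot: [-3.14, -0.002, 2.816]
force: [-0.8, -0.5, -0.2]
width: 0.0194
gripper_force: 25.0
```

```bash
python3 - <<'E'
from h import *
plan(.5376,.1535,.12,161.5)
for n in("side","wrist"):
    f=grab_frame(n);save(f,f"pics/{n}4.png")
    if n=="side": c=cv2.resize(f["img"][100:240,200:340],(400,400),interpolation=2)
    else: c=np.hstack([c,cv2.resize(f["img"][130:300,235:405],(400,400),interpolation=2)])
    print(n,f["xyz"],f["rotation"],blobs(f["img"],(20,110,80),(35,255,255),8))
cv2.imwrite("pics/c4.png",c[:,:,::-1])
E
```

```text
t 6.025 units [0.004 0.027 0.027] turn -0.032 F [-0.8 -0.5 -0.2]
side [ 0.38322017 -0.94790976  0.51861956] [-2.01059646 -0.00584699 -0.25781868] [([242, 172, 5, 2, 8], [244.0, 172.5]), ([381, 360, 47, 26, 623], [404.9, 372.3])]
wrist [0.4666972  0.17514017 0.27877422] [2.86331500e+00 1.50169665e-03 1.24525400e+00] [([315, 167, 15, 12, 161], [321.7, 172.8]), ([273, 275, 3, 7, 11], [273.5, 277.8])]
```

View pics/c4.png

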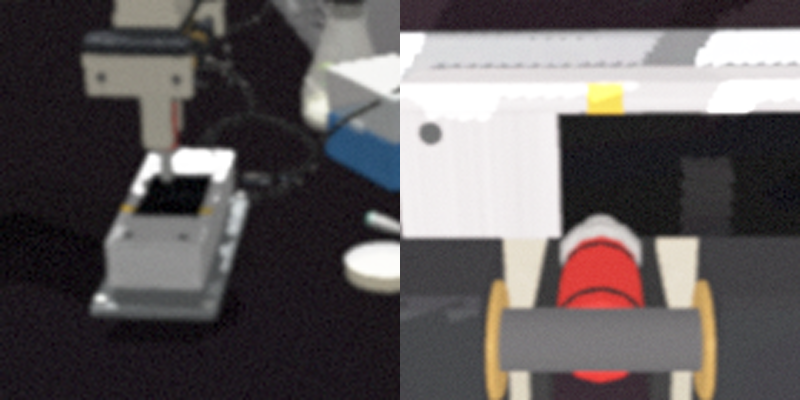

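The crop shows the pin hanging over the strip's marked end. The far yellow mark is directly ahead of it, at wrist column 322.

```bash
python3 - <<'E'
from h import *
import pickle
T=pickle.load(open("fs.pkl","rb"))["top"]
f=grab_frame("wrist")
p=onz(f,321.7,172.8,.059);print("mark wrist",p,"top",onz(T,247.1,228.2,.059),"tri",tri(f,(321.7,172.8),T,(247.1,228.2)))
# mark separation from wrist: far mark -> centre by half of top separation
y1=onz(T,247.1,228.2,.059);y2=onz(T,236.7,256.9,.059);print(np.linalg.norm(y1-y2),p-(y1-y2)/2)
# window far edge line rows in wrist image
I=f["img"].astype(int).sum(2)
e=[onz(f,u,172+np.argmax(I[172:215,u]<200),.058)[:2].round(4).tolist() for u in (305,310,340,360,380,400,430)];print(e)
# rotate into bed frame about mark est
m=np.array([.5378,.1534]);ey=np.array([.317,.948]);ex=np.array([.948,-.317])
print([(round(1e3*(np.array(q)-m)@ex,1),round(1e3*(np.array(q)-m)@ey,1)) for q in e])
plan(.5376,.1535,.0955,161.5)
E
```

```text
mark wrist [0.50746593 0.16275625 0.059     ] top [0.5682118  0.14301921 0.059     ] tri (array([ 0.55713972,  0.16368188, -0.0994519 ]), np.float64(0.0449467112913903))
0.06409460610459472 [0.47707459 0.17292466 0.059     ]
[[0.5081, 0.1488], [0.5094, 0.1525], [0.5161, 0.1749], [0.5211, 0.1896], [0.5268, 0.2042], [0.531, 0.2191], [0.5385, 0.2412]]
[(np.float64(-26.7), np.float64(-13.8)), (np.float64(-26.6), np.float64(-9.9)), (np.float64(-27.4), np.float64(13.5)), (np.float64(-27.3), np.float64(29.0)), (np.float64(-26.5), np.float64(44.7)), (np.float64(-27.3), np.float64(60.1)), (np.float64(-27.2), np.float64(83.5))]
t 6.175 units [0.016 0.021 0.457] turn -0.04 F [ 0.78  0.32 -1.51]
```

Request:
{"fn": "jog_arm", "kwargs": {
  "deltas": [
    [[0, 0.01, 0.1, 0], [0, 0.02, 0.2, 0], [0, 0.02, 0.3, 0], [0, 0.02, 0.38, 0], [0, 0.02, 0.42, 0], [0, 0.02, 0.44, 0], [0, 0.02, 0.46, 0], [0, 0.02, 0.46, 0]]
  ]
}}

```text
t: 7.18
eef_pos: [0.5385, 0.1542, 0.0952]
ee_rot: [3.142, 0.0, 2.816]
force: [0.4, -0.6, -1.3]
width: 0.0197
gripper_force: 25.0
```

Request:
{"fn": "jog_arm", "kwargs": {
  "deltas": [
    [[0, 0, 0.015, 0], [0, 0, 0.03, 0], [0, 0, 0.03, 0], [0, 0, 0.03, 0]]
  ]
}}

```text
t: 7.68
eef_pos: [0.5385, 0.1542, 0.0934]
ee_rot: [-3.142, 0.0, 2.816]
force: [-0.3, 0.7, -0.3]
width: 0.0193
gripper_force: 25.0
```

Request:
{"fn": "jog_arm", "kwargs": {
  "deltas": [
    [[0, 0, 0.015, 0], [0, 0, 0.025, 0], [0, 0, 0.025, 0], [0, 0, 0.025, 0]]
  ]
}}

```text
t: 8.18
eef_pos: [0.5386, 0.1542, 0.0921]
ee_rot: [3.141, 0.0, 2.817]
force: [-0.6, -0.8, 3.4]
width: 0.0195
gripper_force: 25.0
```

```bash
python3 - <<'E'
from h import *
plan(.5573,.2115,.0915,161.5)
E
```

```text
t 8.175 units [0.01  1.004 0.01 ] turn -0.025 F [-0.63 -0.79  3.44]
```

Request:
{"fn": "jog_arm", "kwargs": {
  "deltas": [
    [[0, 0.02, 0.01, 0], [0, 0.08, 0.01, 0], [0, 0.15, 0.01, 0], [0, 0.23, 0.01, 0], [0, 0.31, 0.01, 0], [0, 0.39, 0.01, 0], [0, 0.46, 0.01, 0], [0, 0.5, 0.01, 0]]
  ]
}}

```text
t: 9.18
eef_pos: [0.5482, 0.1829, 0.0912]
ee_rot: [3.142, -0.0, 2.817]
force: [0.2, -2.2, 4.0]
width: 0.0197
gripper_force: 25.0
```

Request:
{"fn": "jog_arm", "kwargs": {
  "deltas": [
    [[0, 0.04, 0, 0], [0, 0.09, 0, 0], [0, 0.15, 0, 0], [0, 0.21, 0, 0], [0, 0.27, 0, 0], [0, 0.32, 0, 0], [0, 0.36, 0, 0], [0, 0.38, 0, 0]]
  ]
}}

```text
t: 10.18
eef_pos: [0.5554, 0.2044, 0.0912]
ee_rot: [-3.142, -0.0, 2.817]
force: [-1.0, -3.6, 3.8]
width: 0.0196
gripper_force: 25.0
```

```bash
python3 - <<'E'
from h import *
plan(.5573,.2115,.0915,161.5)
f=grab_frame("wrist");c=cv2.resize(f["img"][150:300,220:420],(800,600),interpolation=2)
g=(255*(c/255.)**.6).astype(np.uint8);cv2.imwrite("pics/w5.png",g[:,:,::-1])
E
```

```text
t 10.175 units [ 0.008  0.123 -0.004] turn -0.025 F [-1.05 -3.6   3.77]
```

View pics/w5.png

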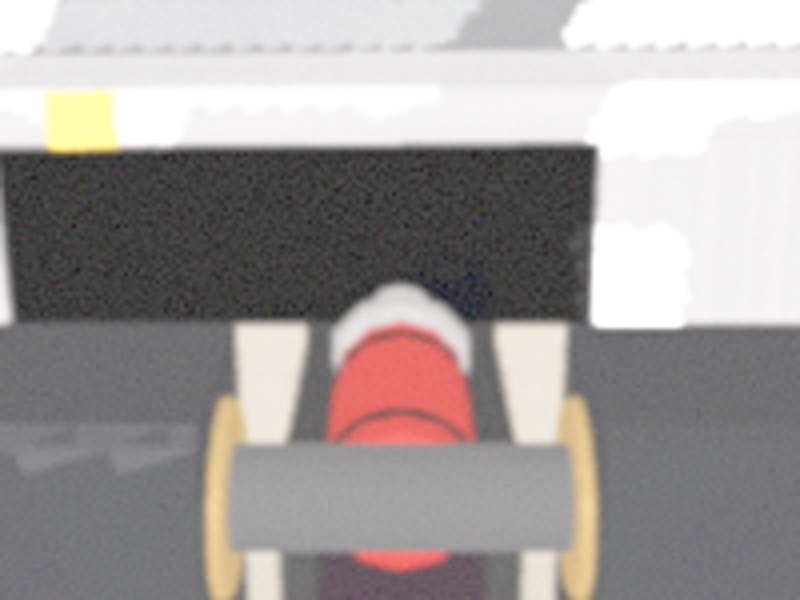

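The crop shows the dark hole just ahead-right of the pin, at crop (460,283). That is roughly 7 mm further along +y, so I'll creep on.

Request:
{"fn": "jog_arm", "kwargs": {
  "deltas": [
    [[0, 0.01, 0, 0], [0, 0.03, 0, 0], [0, 0.05, 0, 0], [0, 0.07, 0, 0], [0, 0.08, 0, 0], [0, 0.08, 0, 0]]
  ]
}}

```text
t: 10.98
eef_pos: [0.5571, 0.2095, 0.0911]
ee_rot: [3.14, 0.0, 2.816]
force: [1.2, 0.8, -0.8]
width: 0.0193
gripper_force: 25.0
```

Request:
{"fn": "jog_arm", "kwargs": {
  "deltas": [
    [[0, 0.01, 0, 0], [0, 0.02, 0, 0], [0, 0.03, 0, 0], [0, 0.04, 0, 0], [0, 0.04, 0, 0]]
  ]
}}

```text
t: 11.6
eef_pos: [0.5577, 0.211, 0.0912]
ee_rot: [-3.142, -0.0, 2.816]
force: [0.1, -0.3, -0.2]
width: 0.0195
gripper_force: 25.0
```

The force fell to the free level, so the nose is in the hole. I'll lower it in small steps.

Request:
{"fn": "jog_arm", "kwargs": {
  "deltas": [
    [[0, 0, 0.02, 0], [0, 0, 0.04, 0], [0, 0, 0.05, 0], [0, 0, 0.05, 0]]
  ]
}}

```text
t: 12.1
eef_pos: [0.5578, 0.2112, 0.0885]
ee_rot: [3.141, 0.0, 2.817]
force: [-1.8, 1.4, 2.3]
width: 0.0194
gripper_force: 25.0
```

Request:
{"fn": "jog_arm", "kwargs": {
  "deltas": [
    [[0, 0, 0.015, 0], [0, 0, 0.03, 0], [0, 0, 0.03, 0]]
  ]
}}

```text
t: 12.48
eef_pos: [0.5578, 0.2112, 0.0867]
ee_rot: [3.141, 0.0, 2.817]
force: [-1.3, 2.3, 3.0]
width: 0.0194
gripper_force: 25.0
```

Request:
{"fn": "jog_arm", "kwargs": {
  "deltas": [
    [[0.008, 0.005, 0, 0], [0.016, 0.01, 0, 0], [0.025, 0.015, 0, 0], [0.025, 0.015, 0, 0], [0.025, 0.015, 0, 0]]
  ]
}}

```text
t: 13.1
eef_pos: [0.5563, 0.2121, 0.0862]
ee_rot: [-3.141, -0.0, 2.816]
force: [0.1, 0.3, -0.3]
width: 0.0194
gripper_force: 25.0
```

Free again. Lowering further.

Request:
{"fn": "jog_arm", "kwargs": {
  "deltas": [
    [[0, 0, 0.02, 0], [0, 0, 0.04, 0], [0, 0, 0.05, 0], [0, 0, 0.05, 0]]
  ]
}}

```text
t: 13.6
eef_pos: [0.5565, 0.2123, 0.0834]
ee_rot: [-3.141, -0.0, 2.816]
force: [0.1, -0.1, -0.5]
width: 0.0193
gripper_force: 25.0
```

```bash
python3 - <<'E'
from h import *
for _ in range(4):
    s=arm.get_state();print(s["t"],np.round(s["force"],2),np.round(s["moment"],3),np.round(s["eef_pos"],4));grab_frame("wrist")
E
```

```text
13.6 [ 0.09 -0.06 -0.55] [-0.031 -0.011 -0.012] [0.5565 0.2123 0.0834]
13.65 [0.08 1.06 0.02] [-0.033  0.011 -0.022] [0.5565 0.2124 0.0834]
13.7 [ 0.17  0.29 -1.1 ] [-0.088 -0.027  0.053] [0.5566 0.2124 0.0835]
13.75 [ 0.3  -0.19 -0.9 ] [-0.031 -0.034 -0.013] [0.5566 0.2124 0.0835]
```

Request:
{"fn": "jog_arm", "kwargs": {
  "deltas": [
    [[0, 0, 0.03, 0], [0, 0, 0.06, 0], [0, 0, 0.09, 0], [0, 0, 0.12, 0], [0, 0, 0.15, 0], [0, 0, 0.17, 0], [0, 0, 0.17, 0]]
  ]
}}

```text
t: 14.68
eef_pos: [0.5565, 0.2123, 0.0731]
ee_rot: [-3.141, -0.0, 2.816]
force: [0.8, 0.0, -1.5]
width: 0.0194
gripper_force: 25.0
```

Request:
{"fn": "jog_arm", "kwargs": {
  "deltas": [
    [[0, 0, 0.02, 0], [0, 0, 0.04, 0], [0, 0, 0.06, 0], [0, 0, 0.06, 0]]
  ]
}}

```text
t: 15.18
eef_pos: [0.5565, 0.2123, 0.0695]
ee_rot: [-3.141, -0.0, 2.816]
force: [0.0, 0.7, -0.3]
width: 0.0194
gripper_force: 25.0
```

Collar contact is expected at about 0.0687, so I'll press on until the bed answers.

Request:
{"fn": "jog_arm", "kwargs": {
  "deltas": [
    [[0, 0, 0.01, 0], [0, 0, 0.02, 0], [0, 0, 0.03, 0], [0, 0, 0.04, 0], [0, 0, 0.04, 0]]
  ]
}}

```text
t: 15.8
eef_pos: [0.5566, 0.2124, 0.0675]
ee_rot: [3.141, 0.0, 2.817]
force: [-2.0, -0.1, 3.8]
width: 0.0195
gripper_force: 25.0
```

Request:
{"fn": "jog_arm", "kwargs": {
  "deltas": [
    [[0, 0, 0.01, 0], [0, 0, 0.02, 0], [0, 0, 0.02, 0], [0, 0, 0.02, 0]]
  ]
}}

```text
t: 16.3
eef_pos: [0.5566, 0.2124, 0.0662]
ee_rot: [3.141, 0.0, 2.817]
force: [-2.0, -1.7, 5.3]
width: 0.0191
gripper_force: 25.0
```

Request:
{"fn": "jog_arm", "kwargs": {
  "deltas": [
    [[0, 0, -0.01, 0], [0, 0, -0.02, 0], [0, 0, -0.02, 0]]
  ]
}}

```text
t: 16.68
eef_pos: [0.5566, 0.2124, 0.0673]
ee_rot: [3.141, 0.0, 2.816]
force: [0.2, -0.5, 3.8]
width: 0.0197
gripper_force: 25.0
```

Request:
{"fn": "jog_arm", "kwargs": {
  "deltas": [
    [[0, 0, 0, 0], [0, 0, 0, 0], [0, 0, 0, 0], [0, 0, 0, 0], [0, 0, 0, 0], [0, 0, 0, 0]]
  ],
  "grip": 45
}}

```text
t: 17.42
eef_pos: [0.5566, 0.2124, 0.0673]
ee_rot: [3.142, 0.0, 2.816]
force: [0.5, -0.1, -0.0]
width: 0.0448
gripper_force: 0.0
```

Request:
{"fn": "jog_arm", "kwargs": {
  "deltas": [
    [[0, 0, -0.1, 0], [0, 0, -0.3, 0], [0, 0, -0.6, 0], [0, 0, -1.0, 0], [0, 0, -1.4, 0], [0, 0, -1.8, 0], [0, 0, -2.0, 0], [0, 0, -2.0, 0]]
  ]
}}

```text
t: 18.42
eef_pos: [0.5569, 0.2126, 0.1883]
ee_rot: [3.14, 0.001, 2.816]
force: [-0.9, 0.1, -0.1]
width: 0.0444
gripper_force: 0.0
```

```bash
python3 - <<'E'
from h import *
s=arm.get_state();print(s["t"],s["force"],s["eef_pos"])
w=grab_frame("wrist");d=grab_frame("side")
c=np.hstack([cv2.resize(w["img"][100:300,220:420],(400,400),interpolation=2),cv2.resize(d["img"][110:230,210:330],(400,400),interpolation=2)])
cv2.imwrite("pics/c6.png",c[:,:,::-1])
print(blobs(w["img"],(0,150,60),(6,255,255),30),blobs(d["img"],(0,150,60),(8,255,255),15)[:12])
E
```

```text
18.425 [-0.88191055  0.09238901 -0.14098265] [0.5568752  0.21264379 0.18834424]
[([307, 186, 25, 29, 401], [319.2, 199.8])] [([589, 10, 7, 3, 18], [591.8, 11.1]), ([606, 15, 26, 28, 330], [618.5, 28.0]), ([384, 24, 7, 5, 31], [387.0, 25.9]), ([258, 149, 9, 14, 76], [262.0, 155.3]), ([365, 175, 23, 31, 325], [374.4, 190.2]), ([382, 175, 10, 5, 26], [386.8, 176.4]), ([394, 182, 8, 6, 27], [397.4, 184.1]), ([403, 190, 8, 4, 18], [406.5, 191.8]), ([346, 200, 8, 10, 50], [350.1, 204.7]), ([556, 204, 32, 22, 490], [570.6, 215.1]), ([408, 207, 24, 20, 334], [420.0, 217.4]), ([558, 267, 9, 5, 33], [561.7, 269.2])]
```

View pics/c6.png

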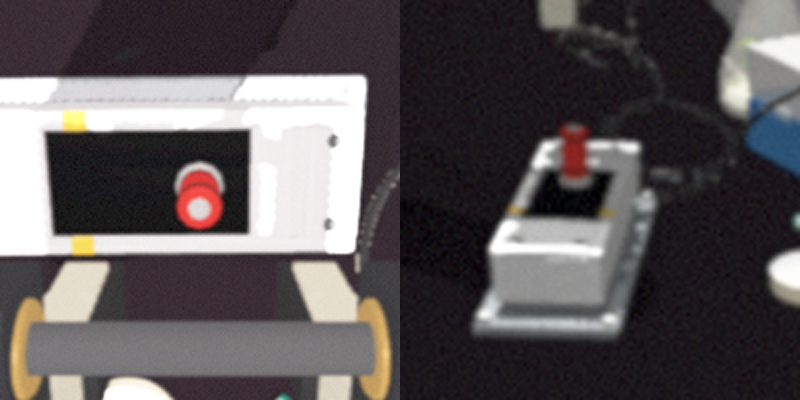

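The last views show the pin upright at crop (200,195) and (573,155), with its collar on the strip and the gripper clear.

```bash
python3 -c "
from h import *
print(arm.job_done())"
```

```text
the job is handed in; nothing more can be done
None
```

The pin is in the blind hole with its collar on the strip, released and upright in the last views; I never moved the arm near the petri dish or bottle, and I handed the job in at about 18.5 s (no verdict was returned).

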